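Clear the drip stand, free the stuck cassette basket and stand it there to drain

ROBOT

A 6-joint arm with a two-finger parallel gripper is mounted at the origin on the work surface; the furniture and walls round the work are solid. World frame = base frame: x ahead of the robot, y to its left, z up, the work surface at z = 0. Lengths are in mm, angles in rad, forces in N, time in s.
With the tool pointing down it reaches from about 300 to 775 mm from the base axis. Payload 14.6 kg.
Tool frame: the origin (TCP) lies between the finger pads; the fingertips stand 25 mm ahead of it and the grasp point (between the pads) lies 6 mm ahead of it; z points along the fingers, y is the line along which they close (so a half turn about z gives the same grasp; the last joint's range is limited). The gripper opens to 94 mm and grips with 3 to 60 N. Pads are 16 mm wide; open, the fingers measure 119 mm over their backs; the gripper's body (75 mm by 177 mm) begins 78 mm behind the grasp point.
Start: joints at [1.052, 0.3, 1.521, -0, 1.321, -0.067], TCP at [240.118, 494.806, 230.446] pointing down, gripper open.
Joint ranges: [-3.03, 3.03], [-0.79, 2.21], [0.23, 2.52], [-1.04, 4.18], [0, 3.07], [-2.55, 2.55]. Speed limits (rad/s): [2.22, 2.22, 2.57, 3.14, 3.14, 3.14].

INTERFACE

Orientations are given as [roll, pitch, yaw] about the fixed x, y, z axes, in that order (R = Rz(yaw) Ry(pitch) Rx(roll)).
In Python, from cell import manip gives the robot as it stands. The module is installed in compiled form; this text tells all that it offers.
- The arm moves only by the tool step_arm, never from a script. Its argument "series" is one flat list of numbers, 5 for each row, row after row: the shift along the world's x, y, z in mm, then the turn about the world's z in rad, then the closure, from 0 (fully open) to 1 (shut). In form: [dx, dy, dz, spin, jaw, dx, dy, dz, spin, jaw, ...]. A call has 1 to 20 rows; each row shifts and turns the commanded pose from where the row before left it; what a row does not reach is not made up. A row lasts 1/8 s, in which the tool goes at most 62.5 mm and 10.7 degrees, less where a joint would pass 70% of its speed; a pose out of reach is approached as far as the arm can. A call is refused whole if a number of a shift passes 62.5 or a number of a turn 0.188, either way. A call with a gripper value outside its range is refused whole. The fingers move at their own pace and stop on an object; "squeeze" is the grip in N (left out, the last holds). Time passes only in rows, so rows that do not move let the fingers close. It gives the time, the measured TCP pose, the force, the opening and the grip force at its end, in the units of the state.
- manip.read_state(): the state, without advancing time (a new reading comes with each control period).
- manip.camera(name): name is "scene" or "top" or "wrist"; returns (picture, depth): 384x512x3 uint8, blue, green, red; 384x512 float32, mm along the optical axis (not along the pixel's ray), 0 where there is no reading.
- manip.camera_info(name): a dict with "fovy" (degrees; the focal length in pixels is half the picture's height over the tangent of half this angle, whatever the lens; pixels are square), "cx", "cy" (the principal point, pixels), "eye" and "orientation" of the camera in the world. Camera axes: x right, y down, z forward; pixel columns grow to the right and rows downward; lengths in mm; the calibration is good to about 2 mm. The wrist camera is an equidistant fisheye: a pixel r from the principal point sees the ray r / f radians off the axis. A picture is of the moment at which its call begins: read the wrist's pose just before it. camera_info takes no time and is no camera call; for the wrist camera it gives the pose at the moment of the call.
- manip.sign_off(): hands the job in; it is judged then, once.
The state is a dict: "clock": time; "joints": joint angles; "qd": joint speeds; "effort": joint torques, N m; "eef_pos": TCP position; "eef_rot": TCP orientation; "wrist_force": force on the tool from outside, world axes, zero at the start; "moment": the same for the moment, N m; "finger_gap": finger opening in mm; "finger_force": force on a finger pad.
Only numpy, scipy, OpenCV 4.12 (cv2) and the standard library are available. Lean on these libraries where they do the work, as an engineer would, in place of code of your own. Each camera call takes 0.05 s, during which the arm holds its last target. There are 200 camera calls.

TASK

One blue slotted basket has drained on the drip stand; the next one is stuck in the steel drip pot and needs that stand. Lift the drained basket off the post and stand it upright in the round metal dish; then grip the stuck basket by its rim, twist it anticlockwise until its white marks meet the pot's red marks and draw it out, leaving the pot down in its black cradle, and slide its centre sleeve over the stand's post until it sits fully home. Set both baskets down gently, let go, and leave everything else on the bench undisturbed.

Things in the scene. Friction and masses are not known exactly. Their poses are not given: they have to be found in the camera images.
- basket: the stuck basket: blue plastic slotted round basket, 115 mm tall, 0.15 to 0.3 kg, open at the top. Origin: centre of its underside, z up. In the middle of its floor stands a sleeve, bore 20 mm, 45 mm long, open at the underside. As found, its underside is 14 mm above the pot's underside and it is turned 35 to 65 deg clockwise (seen from above) from the unlocked position.
- basket_rim (a point): centre of the basket's top edge, 115 mm above its underside. The top 26 mm is a smooth unslotted grip band, outer diameter 62 mm, wall 4 mm (54 mm across inside); below it the slotted wall is 59 mm across. As found the top edge is 41 mm above the pot's collar. A white mark 7 mm wide on this band, inked over the edge, stands above each of the three lugs.
- basket_lug (a point): outer end of one of the basket's three bayonet lugs, on its +x axis; the others are 120 and 240 deg round z. They reach 36 mm from the axis, are 12 mm wide and lie 62 to 69 mm above the underside (hidden under the pot's collar as found). Unlocked when the basket's x axis points as the pot's x axis, or 120 or 240 deg from it.
- pot: loose stainless steel drip pot round the basket, 85 mm across, 88 mm tall, 0.9 kg. Origin: centre of its underside, z up. A spring floor (about 18 N, rising at most 4 mm) presses the basket's lugs up under the collar: a straight pull lifts the pot too. Turning the basket anticlockwise from above (0.15 to 0.4 N m) brings the lugs under the gaps; about 3 deg past centred they meet stops.
- pot_collar (a point): centre of the pot's top, 88 mm above its underside: an inward collar 5 mm thick, inner diameter 64 mm, with three gaps. Once unlocked the basket rises some 3 mm by itself and can be drawn straight up, lugs through the gaps; its underside is clear of the pot once it has been raised 75 mm.
- pot_gap (a point): one of the collar's three gaps, on the pot's +x axis, 35 mm from its axis; the others are 120 and 240 deg round z. Each is 18 mm wide and has a red mark 9 mm wide on the pot's top edge and down its outside.
- pot_handle (a point): middle of the pot's D-shaped upright handle, at -x of the pot, reaching 70 mm from its axis, 30 to 74 mm above its underside
- cradle: fixed round black socket, 116 mm across, 24 mm tall, in which the pot sits with 1.5 mm clearance, the pot's underside 6 mm above the bench. Two steel pins, up to 58 mm high at -x of the cradle, stand either side of the pot's handle and keep the pot from turning; nothing keeps it from being lifted. Origin: centre of its underside, z up.
- drip_stand: the drip stand, fixed, as found occupied by the drained basket: grey round dish 104 mm across, rim 15 mm high, with a grey shoulder in the middle whose flat top (40 mm across) is 22 mm above the bench, and a steel post of diameter 16 mm on it. Origin: centre of its underside, z up. A basket is home when its underside rests on the shoulder.
- drip_stand_tip (a point): top of the drip stand's post, 82 mm above the bench; the last 14 mm taper to a 5 mm tip
- dish: fixed round shallow steel dish, 128 mm across, rim 12 mm high, flat floor 110 mm across, 4 mm above the bench. Origin: centre of its underside
- drained_basket: the drained basket: same shape, size and weight as the stuck one. As found it is home on the drip stand, its sleeve over the post, underside on the shoulder, rim 137 mm above the bench; nothing holds it down. Origin: centre of its underside, z up
- blue_cup: bystander: dark blue beaker, 93 mm across, 152 mm tall, loose. Origin: centre of its underside, as for all the bystanders
- pen_tub: bystander: white tub of pens, 125 mm across, 146 mm tall, loose
- jar_blue: bystander: white specimen jar with blue lid, 47 mm across, 60 mm tall, loose
- jar_white: bystander: white specimen jar with white lid, 56 mm across, 72 mm tall, loose
- timer: bystander: white round bench timer, 65 mm across, 46 mm tall, loose
- label_roll: bystander: white roll of labels lying flat, 58 mm across, 25 mm tall, loose
- wax_scraper: bystander: scraper with red handle, lying flat, 120 x 35 x 13 mm, loose
Mind the look-alikes: they are no part of the job. Leave any yellow look-alike of the drained_basket alone.

How it is judged (in metres and radians):
On the way:
1. the basket is drawn clear out of the pot while the pot stays in its cradle (z of basket in the frame of pot above 0.095 m and z of pot in the frame of cradle below 0.014 m), for 0.1 s.
At the end, for the whole second after the job is handed in: Released and at rest, upright within 4 deg: the freed basket on the drip stand (centred within 6 mm, underside within 4 mm of the shoulder), the drained basket flat in the dish (within 32 mm of its centre), the pot down in its cradle (within 6 mm of centre, 4 mm of the floor) (horizontal distance between basket and drip_stand below 0.006 m and z of basket in the frame of drip_stand between 0.018 and 0.026 m and angle between each of basket, drained_basket, pot's own z axis and vertical below 0.07 rad and linear speed of each of basket, drained_basket below 0.02 m/s and horizontal distance between drained_basket and dish below 0.032 m and z of drained_basket in the frame of dish below 0.008 m and horizontal distance between pot and cradle below 0.006 m and z of pot in the frame of cradle below 0.01 m); the robot touches nothing.
It fails at once if the pot is pulled more than 20 mm out of its place (distance of pot from where it was at the start of the episode above 0.02 m).
It fails at once if the freed basket is dropped or slammed down the post (faster than 0.5 m/s) (horizontal distance between basket and drip_stand below 0.02 m and z of basket in the frame of drip_stand below 0.085 m and linear speed of basket above 0.5 m/s).
It fails at once if the drained basket is dropped or slammed into the dish (faster than 0.5 m/s) (horizontal distance between drained_basket and dish below 0.05 m and z of drained_basket in the frame of dish below 0.05 m and linear speed of drained_basket above 0.5 m/s).
It fails at once if a bystander is moved more than 30 mm (distance of any of blue_cup, pen_tub, jar_blue, jar_white, timer, label_roll, wax_scraper from where it was at the start of the episode above 0.03 m).
It also fails if it takes over 67 s, if anything falls off the work surface, if the arm or the gripper's body presses on something with over 40 N, if the wrist force passes 120 N, or if a joint passes its speed limit or range.

## Working session

There is one attempt and no reset: what is moved stays moved. The work goes in short steps, Python scripts to look and compute and a tool call to move; the robot and the scene stay as the last step left them, time stands still between calls to the robot, and variables do not carry over. Pictures are saved under pics/ and viewed, at most 10 in all, crops included, and the job is handed in when it is done.

Besides the shell and the picture viewer there is one more tool, called after "Emit:" as name(argument=value, ...) on one line, values as JSON. step_arm: Moves the arm, as the interface text tells. Its arguments: {"type":"object","properties":{"series":{"type":"array"},"squeeze":{"type":"number"}},"required":["series"]}

```bash
mkdir -p pics
cat > h.py <<'E'
import numpy as np, cv2
from cell import manip
from scipy.spatial.transform import Rotation as R
def info(n):
    i=manip.camera_info(n); return i
def rot(i):
    o=np.array(i["orientation"],float)
    return o if o.shape==(3,3) else R.from_euler('xyz',o).as_matrix()
def ray(i,n,u,v):
    f=192/np.tan(np.radians(i["fovy"])/2); x=(u-i["cx"]);y=(v-i["cy"])
    if n=="wrist":
        r=np.hypot(x,y);t=r/f; s=np.sin(t)/max(r,1e-9); d=np.array([x*s,y*s,np.cos(t)])
    else: d=np.array([x/f,y/f,1.])
    return rot(i)@d
def onz(i,n,u,v,z):
    d=ray(i,n,u,v);e=np.array(i["eye"]);return e+d*(z-e[2])/d[2]
E
python3 - <<'E'
from h import *
for n in("scene","top","wrist"):
    i=info(n);p,d=manip.camera(n);cv2.imwrite(f"pics/{n}0.png",p);np.save(f"pics/{n}0.npy",d);print(n,i)
print(manip.read_state())
a=cv2.imread("pics/scene0.png");b=cv2.imread("pics/top0.png")
E
```

```text
scene {'fovy': 43.994448111612314, 'cx': 254.89552868294678, 'cy': 192.668862562174, 'eye': array([1169.55150922,  135.5740632 , 1192.73892214]), 'orientation': array([-2.50709391, -0.0053598 ,  1.86874853])}
top {'fovy': 48.64309513956792, 'cx': 260.68893821745576, 'cy': 193.114097962722, 'eye': array([ 218.93308097,  -79.36802095, 1436.17886001]), 'orientation': array([-2.99491404e+00, -2.28566875e-03, -1.55482737e+00])}
wrist {'fovy': 65.70646984690485, 'cx': 257.21414443863426, 'cy': 190.30196058206985, 'eye': array([176.50757136, 526.14345539, 384.43075836]), 'orientation': array([2.89150202e+00, 8.48840784e-04, 1.11831985e+00])}
{'clock': 0.15, 'joints': array([ 1.05238479e+00,  3.00342356e-01,  1.52139527e+00, -1.68434554e-05,
        1.32066734e+00, -6.66084037e-02]), 'qd': array([ 0.00069479, -0.00110898,  0.00020241, -0.00016937,  0.00044776,
       -0.00024869]), 'effort': array([-8.42069840e-04, -5.31957006e+01, -3.52820921e+01,  7.07783690e-02,
        2.36472505e-02, -5.07392554e-05]), 'eef_pos': array([240.0575148 , 494.67450446, 230.03554446]), 'eef_rot': array([-3.14078106e+00, -3.77866772e-05,  2.68979369e+00]), 'wrist_force': array([ 0.07306563, -0.03281332, -0.02330725]), 'moment': array([-0.02141031, -0.00440259,  0.0112821 ]), 'finger_force': 0.0, 'finger_gap': 93.9097627382652}
```

View pics/scene0.png

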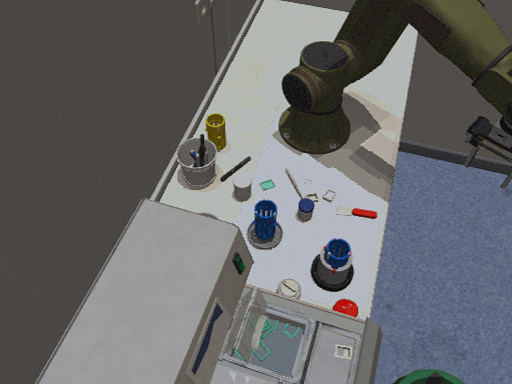

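View pics/top0.png

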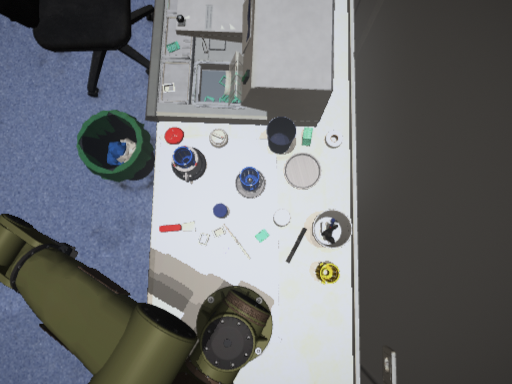

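Candidates for the baskets, top-view pixels:
- Blue basket on the grey stand, (249,180): the drained one.
- Blue basket in the steel pot and black cradle, (184,157): the stuck one.
- Dark blue beaker, (281,135): bystander.
- Yellow basket, (327,272): look-alike.
- Blue-lid jar, (221,211): bystander.

The round dish is at (302,171). The jar at (282,217) and the cup are near the paths. I'll check the choice in one crop.

```bash
cat > m.py <<'E'
from h import *
def cloud(n,d,i):
    v,u=np.mgrid[0:384,0:512];f=192/np.tan(np.radians(i["fovy"])/2)
    P=np.stack([(u-i["cx"])/f*d,(v-i["cy"])/f*d,d],-1)
    return P@rot(i).T+np.array(i["eye"])
E
python3 - <<'E'
from m import *
p=cv2.imread("pics/top0.png");d=np.load("pics/top0.npy");i=info("top");C=cloud("top",d,i)
v,u=np.mgrid[0:384,0:512]
for nm,uv,z0,z1,rr in[("drained",(249,180),128,145,20),("stuck",(184,157),126,144,20),("collar",(184,160),86,100,25),("dishrim",(302,171),8,18,24),("cup",(281,135),142,165,22),("pentub",(330,228),136,156,28),("standrim",(250,182),11,19,22),("jarw",(282,217),65,80,14),("jarb",(221,211),50,70,14),("timer",(218,138),35,60,14),("instr",(290,60),20,2000,60)]:
    m=(np.hypot(u-uv[0],v-uv[1])<rr)&(C[...,2]>z0)&(C[...,2]<z1)
    if m.sum()<5: print(nm,m.sum());continue
    q=C[m];lo=q.min(0);hi=q.max(0);c,r=cv2.minEnclosingCircle(q[:,:2].astype(np.float32));print(nm,m.sum(),lo.round(),hi.round(),np.round(c,1),round(r,1))
for nm,uv,z in[("dish",(302.5,171),8),("drained",(249,180),137),("stuck",(184,157),135)]: print(nm,onz(i,"top",*uv,z).round(1))
cv2.imwrite("pics/crop.png",cv2.resize(p[110:260,150:350],None,fx=4,fy=4,interpolation=cv2.INTER_CUBIC))
E
```

```text
drained 90 [433. -70. 128.] [493. -11. 143.] [463.2 -41.3] 30.9
stuck 93 [496. 139. 126.] [555. 198. 143.] [525.1 168.7] 30.9
collar 180 [485. 128.  86.] [568. 210. 100.] [525.7 169. ] 42.8
dishrim 177 [ 449. -281.    8.] [ 572. -157.   17.] [ 509.7 -219.8] 63.5
cup 111 [ 562. -184.  142.] [664. -93. 156.] [ 614.5 -141.4] 53.3
pentub 24 [ 261. -304.  136.] [ 276. -292.  147.] [ 268.5 -299. ] 8.6
standrim 62 [412. -93.  11.] [505.   9.  19.] [462.5 -41.6] 51.7
jarw 218 [ 318. -172.   65.] [ 370. -120.   79.] [ 343.4 -147.2] 27.5
jarb 162 [342.  33.  52.] [385.  75.  68.] [363.3  54.8] 23.6
timer 57 [598.  48.  35.] [637.  93.  49.] [615.8  69.7] 22.9
instr 10288 [ 219. -384.   20.] [ 945.   29. 1436.] [ 599.5 -189.5] 396.1
dish [ 508.9 -221.2    8. ]
drained [451.5 -42.3 137. ]
stuck [521.7 162.9 135. ]
```

View pics/crop.png

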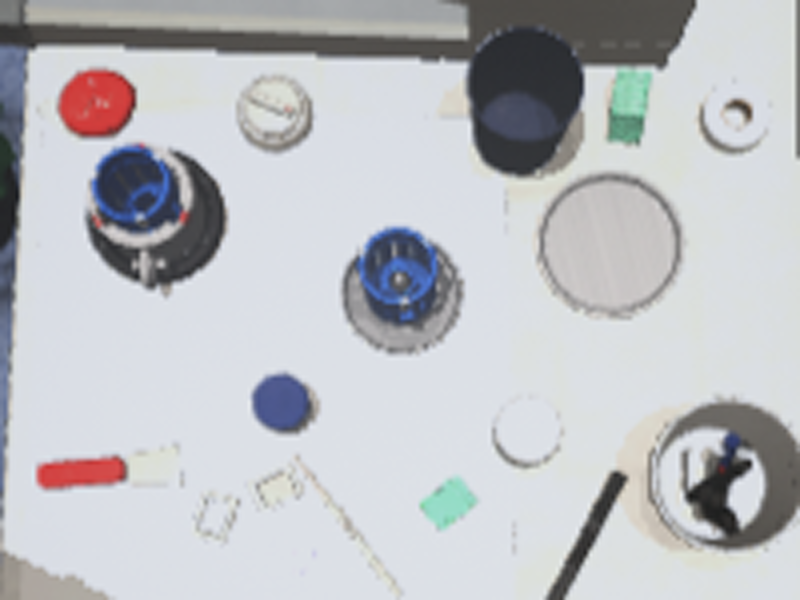

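The crop confirms the choice: the drained basket is on the post at crop (400,275), the stuck one is in the pot at (132,190), and the dish is empty at (610,243). The beaker at (525,90) is a solid-walled cup. I'll move over the drained basket.

Emit:
step_arm(series=[18.6,-44.7,0,-0.141,0,18.6,-44.7,0,-0.141,0,18.6,-44.7,0,-0.141,0,18.6,-44.7,0,-0.141,0,18.6,-44.7,0,-0.141,0,18.6,-44.7,0,-0.141,0,18.6,-44.7,0,-0.141,0,18.6,-44.7,0,-0.141,0,18.6,-44.7,0,-0.141,0,18.6,-44.7,0,-0.141,0,18.6,-44.7,0,-0.141,0,18.6,-44.7,0,-0.141,0,0,0,0,0,0,0,0,0,0,0], squeeze=40)

```text
clock: 1.9
eef_pos: [463.0, -41.3, 230.2]
eef_rot: [-3.141, 0.0, 0.999]
wrist_force: [0.0, 0.4, -0.3]
finger_gap: 94.2
finger_force: 0.0
```

Emit:
step_arm(series=[0,0,-20,0,0,0,0,-20,0,0,0,0,-20,0,0,0,0,-20,0,0,0,0,-15,0,0,0,0,-5,0,0,0,0,0,0,0.5,0,0,0,0,0.5,0,0,0,0,0.5,0,0,0,0,0.5], squeeze=30)

```text
clock: 3.15
eef_pos: [463.5, -41.7, 130.7]
eef_rot: [3.141, -0.0, 0.998]
wrist_force: [0.6, 0.3, 1.9]
finger_gap: 60.3
finger_force: 29.9
```

Emit:
step_arm(series=[0,0,5,0,0.5,0,0,10,0,0.5,0,0,15,0,0.5,0,0,20,0,0.5,0,0,20,0,0.5,0,0,15,0,0.5,0,0,5,0,0.5,0,0,0,0,0.5])

```text
clock: 4.15
eef_pos: [463.3, -41.6, 220.4]
eef_rot: [-3.142, -0.0, 0.998]
wrist_force: [-0.6, -0.1, -2.7]
finger_gap: 60.5
finger_force: 29.9
```

Run:
```python
from m import *
i=info("top");p,d=manip.camera("top");C=cloud("top",d,i)
hsv=cv2.cvtColor(p,cv2.COLOR_BGR2HSV)
s,ds=manip.camera("scene");cv2.imwrite("pics/scene1.png",cv2.resize(s[120:300,150:400],None,fx=3,fy=3));
```

```text
(no output)
```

View pics/scene1.png

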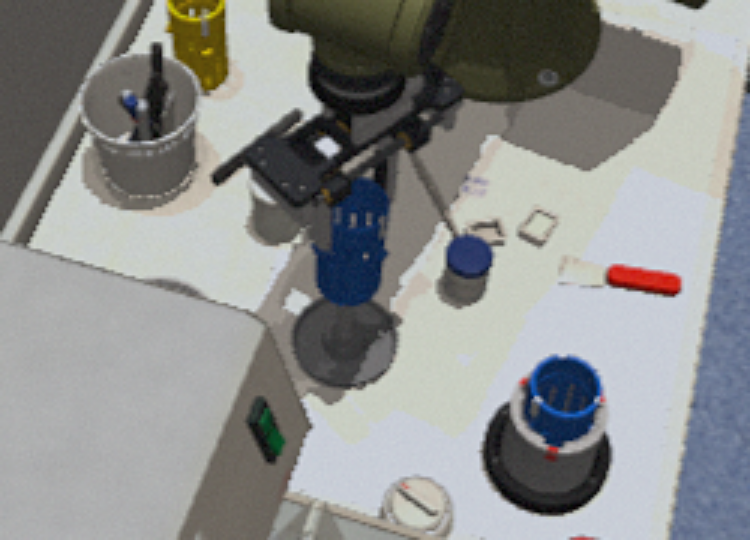

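The picture shows the drained basket held upright above the bare post at (345,345). I'll carry it to the dish.

Emit:
step_arm(series=[5,-18,0,0,0.5,9,-35,0,0,0.5,9,-36,0,0,0.5,9,-36,0,0,0.5,9,-35,0,0,0.5,5.5,-18,-5,0,0.5,0,0,-15,0,0.5,0,0,-20,0,0.5,0,0,-20,0,0.5,0,0,-20,0,0.5,0,0,-12,0,0.5,0,0,-6,0,0.5,0,0,-4,0,0.5,0,0,0,0,0.5])

```text
clock: 6.0
eef_pos: [509.9, -219.6, 118.6]
eef_rot: [3.141, -0.0, 0.998]
wrist_force: [0.1, 0.4, -2.6]
finger_gap: 60.3
finger_force: 29.9
```

Emit:
step_arm(series=[0,0,-2,0,0.5,0,0,-2,0,0.5,0,0,-1,0,0.5,0,0,-1,0,0.5,0,0,0,0,0.5])

```text
clock: 6.62
eef_pos: [510.0, -219.7, 113.0]
eef_rot: [3.141, -0.0, 0.998]
wrist_force: [-0.3, 0.3, 4.7]
finger_gap: 60.6
finger_force: 29.9
```

Contact is firm, so I'll open and go up.

Emit:
step_arm(series=[0,0,0,0,0.25,0,0,0,0,0,0,0,0,0,0,0,0,0,0,0,0,0,10,0,0,0,0,20,0,0,0,0,30,0,0,0,0,35,0,0,0,0,35,0,0,0,0,7,0,0])

```text
clock: 7.88
eef_pos: [510.3, -219.8, 252.2]
eef_rot: [3.137, -0.0, 0.998]
wrist_force: [0.9, 0.8, 0.2]
finger_gap: 93.9
finger_force: 0.0
```

Emit:
step_arm(series=[1.5,20,0,0,0,1.5,40,0,0,0,1.5,43,0,0,0,1.5,43,0,0,0,1.5,43,0,0,0,1.5,43,0,0,0,1.5,43,0,0,0,1.5,43,0,0,0,1.5,43,0,0,0,1.3,27.5,0,0,0,0,0,0,0,0,0,0,0,0,0])

```text
clock: 9.38
eef_pos: [524.0, 168.8, 248.6]
eef_rot: [-3.141, 0.001, 0.998]
wrist_force: [-1.2, 0.2, -0.1]
finger_gap: 94.0
finger_force: 0.0
```

```bash
cat > ang.py <<'E'
from m import *
def marks(n,p,i,c,z,kind,r0,r1):
    h=cv2.cvtColor(p,cv2.COLOR_BGR2HSV).astype(int)
    m=((h[...,1]>130)&((h[...,0]<8)|(h[...,0]>172))&(h[...,2]>70)) if kind=="red" else ((h[...,1]<70)&(h[...,2]>140))
    k,l,s,ct=cv2.connectedComponentsWithStats(m.astype(np.uint8))
    for j in range(1,k):
        if s[j,4]<4: continue
        q=onz(i,n,*ct[j],z)[:2]-c;r=np.hypot(*q)
        if r0<r<r1: print(kind,ct[j].round(1),s[j,4],"r",r.round(1),"ang",np.degrees(np.arctan2(q[1],q[0])).round(1))
E
python3 - <<'E'
from ang import *
print(manip.read_state()["eef_pos"])
i=info("wrist");p,d=manip.camera("wrist");cv2.imwrite("pics/wrist1.png",p);np.savez("pics/wrist1.npz",d=d,eye=i["eye"],o=i["orientation"])
c=np.array([525.3,168.8])
marks("wrist",p,i,c,94,"red",25,50);marks("wrist",p,i,c,135,"white",24,36)
cv2.imwrite("pics/wrist1b.png",cv2.resize(p,None,fx=1.5,fy=1.5))
E
```

```text
[524.04736122 168.78263959 248.57352656]
red [292.8 158.6] 30 r 45.7 ang 3.2
red [227.  165.4] 33 r 38.0 ang 116.1
white [251.5 161.6] 15 r 30.5 ang 68.0
white [292.8 195.8] 21 r 33.0 ang -36.9
```

View pics/wrist1b.png

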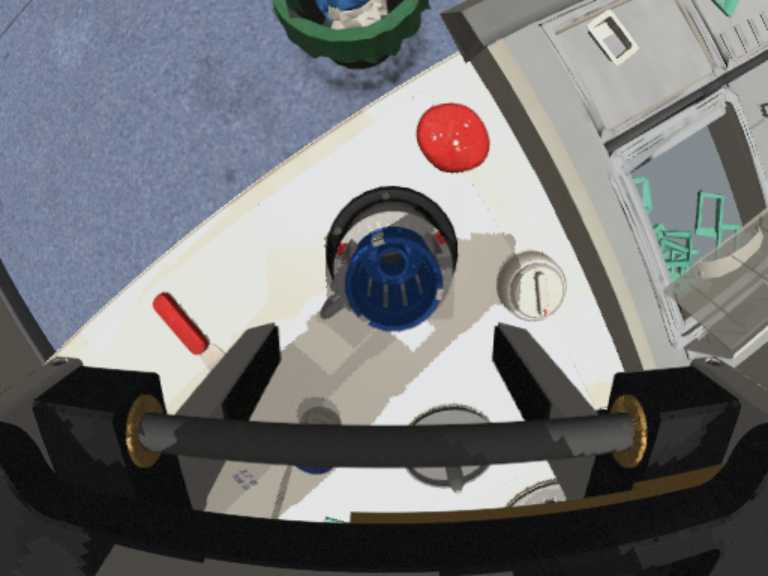

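The wrist view shows the basket with a white mark at (377,241), about 68° round. The red gaps at (440,239) and (341,247) are at about 0° and 118°, so I need roughly +52° anticlockwise. I'll descend and grip.

Emit:
step_arm(series=[1,0,-25,0,0,0,0,-25,0,0,0,0,-25,0,0,0,0,-20,0,0,0,0,-15,0,0,0,0,-7,0,0,0,0,-4,0,0,0,0,0,0,0.3,0,0,0,0,0.5,0,0,0,0,0.5,0,0,0,0,0.5,0,0,0,0,0.5], squeeze=55)

```text
clock: 10.92
eef_pos: [526.4, 168.7, 129.1]
eef_rot: [3.14, -0.001, 0.998]
wrist_force: [4.5, -3.3, 1.9]
finger_gap: 59.4
finger_force: 55.0
```

```bash
python3 -c "
from h import *
s=manip.read_state();print({k:np.round(s[k],3) for k in ('eef_pos','eef_rot','wrist_force','moment')})"
```

```text
{'eef_pos': array([526.413, 168.7  , 129.123]), 'eef_rot': array([ 3.14e+00, -1.00e-03,  9.98e-01]), 'wrist_force': array([ 4.508, -3.325,  1.866]), 'moment': array([-0.573, -0.823,  0.005])}
```

Emit:
step_arm(series=[1,-0.6,0,0,0.5,0,0,0,0.1,0.5,0,0,0,0.1,0.5,0,0,0,0.1,0.5,0,0,0,0.1,0.5,0,0,0,0,0.5])

```text
clock: 11.68
eef_pos: [526.7, 168.6, 128.8]
eef_rot: [3.141, -0.001, 1.398]
wrist_force: [1.4, 0.5, 5.5]
finger_gap: 59.2
finger_force: 55.0
```

```bash
cat > st.py <<'E'
from h import *
s=manip.read_state();print({k:np.round(s[k],3) for k in ('eef_pos','eef_rot','wrist_force','moment')})
E
python3 st.py
```

```text
{'eef_pos': array([526.734, 168.594, 128.826]), 'eef_rot': array([ 3.141e+00, -1.000e-03,  1.398e+00]), 'wrist_force': array([1.396, 0.473, 5.507]), 'moment': array([0.183, 0.138, 0.016])}
```

Emit:
step_arm(series=[0,0,0,0.1,0.5,0,0,0,0.1,0.5,0,0,0,0.1,0.5])

```text
clock: 12.05
eef_pos: [526.9, 168.7, 128.9]
eef_rot: [3.141, -0.001, 1.699]
wrist_force: [2.9, 0.9, 4.9]
finger_gap: 59.7
finger_force: 55.0
```

```bash
python3 st.py
python3 - <<'E'
from ang import *
i=info("wrist");p,d=manip.camera("wrist")
c=np.array([526,168.7])
marks("wrist",p,i,c,94,"red",25,60);marks("wrist",p,i,c,135,"white",24,36)
a=p[130:290,130:380];cv2.imwrite("pics/wrist2.png",cv2.resize(a,None,fx=3,fy=3))
E
```

```text
{'eef_pos': array([526.911, 168.668, 128.924]), 'eef_rot': array([ 3.141e+00, -1.000e-03,  1.699e+00]), 'wrist_force': array([2.891, 0.919, 4.94 ]), 'moment': array([ 0.216, -0.156, -0.266])}
red [226.9 169.9] 96 r 41.0 ang 123.1
red [318.8 215.1] 31 r 44.3 ang 14.6
white [208.4 275.4] 249 r 31.5 ang -139.7
white [303. 274.] 178 r 32.5 ang -22.6
```

View pics/wrist2.png

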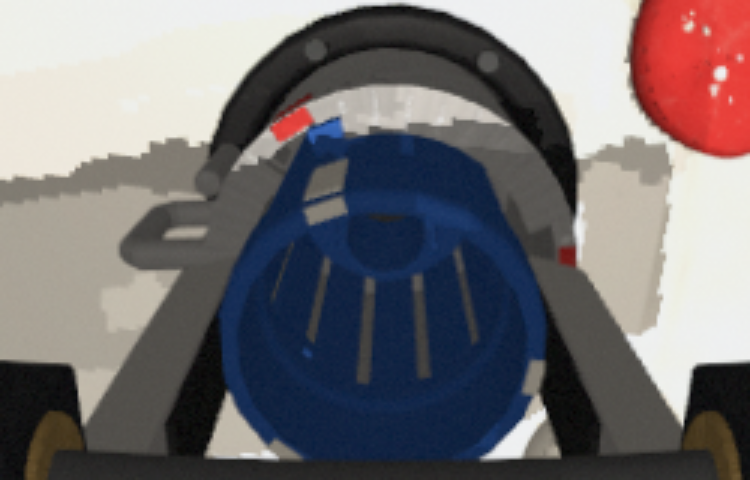

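The basket is turning with the grip. The lug (blue, at crop (325,130)) is now just clockwise of the red mark at (292,123), so about 12–15° remains.

Emit:
step_arm(series=[0,0,0,0.08,0.5,0,0,0,0.08,0.5,0,0,0,0.04,0.5,0,0,0,0,0.5])

```text
clock: 12.6
eef_pos: [527.4, 168.9, 129.8]
eef_rot: [3.139, -0.001, 1.896]
wrist_force: [2.5, 2.2, 11.0]
finger_gap: 59.5
finger_force: 55.0
```

```bash
python3 st.py
python3 - <<'E'
from ang import *
i=info("wrist");p,d=manip.camera("wrist")
print("prev white edge guess",)
c=np.array([526.5,168.7])
marks("wrist",p,i,c,94,"red",25,60);marks("wrist",p,i,c,135,"white",24,36)
a=p[130:290,130:380];cv2.imwrite("pics/wrist3.png",cv2.resize(a,None,fx=3,fy=3))
E
```

```text
{'eef_pos': array([527.379, 168.925, 129.773]), 'eef_rot': array([ 3.139e+00, -1.000e-03,  1.896e+00]), 'wrist_force': array([ 2.52 ,  2.199, 11.033]), 'moment': array([ 0.48 , -0.116, -0.021])}
prev white edge guess
red [238.8 160.2] 22 r 44.1 ang 121.7
red [238.6 166.1] 79 r 40.4 ang 123.3
white [208.2 275.5] 260 r 32.1 ang -127.7
white [307.5 267.9] 77 r 33.3 ang -4.0
```

View pics/wrist3.png

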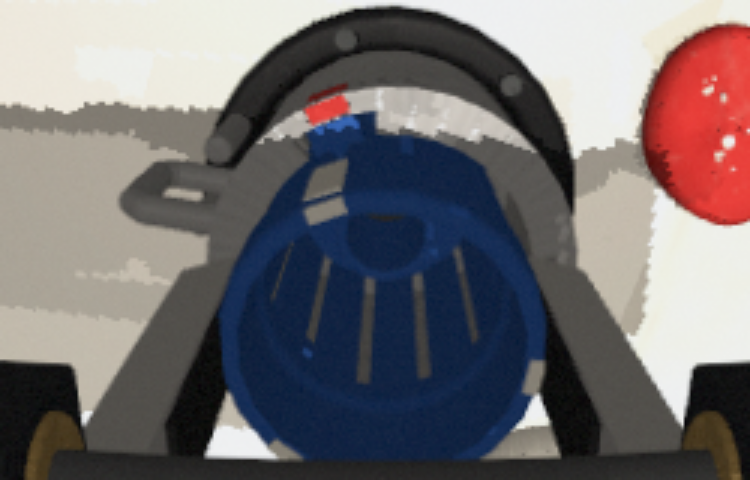

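The mark and lug now line up with the red mark, and the spring is pushing the basket up (wrist +11 N). I'll raise it gently and watch the force.

Emit:
step_arm(series=[-0.5,0,1.5,0.02,0.5,0,0,1.5,0,0.5,0,0,1.5,0,0.5,0,0,0,0,0.5])

```text
clock: 13.15
eef_pos: [526.0, 168.4, 132.7]
eef_rot: [-3.141, -0.0, 1.917]
wrist_force: [4.4, 1.8, -2.2]
finger_gap: 59.9
finger_force: 55.0
```

```bash
python3 st.py
```

```text
{'eef_pos': array([526.025, 168.412, 132.667]), 'eef_rot': array([-3.141, -0.   ,  1.917]), 'wrist_force': array([ 4.405,  1.769, -2.173]), 'moment': array([ 0.458, -0.699, -0.107])}
```

Emit:
step_arm(series=[0.7,0.3,2,0,0.5,0,0,3,0,0.5,0,0,3,0,0.5,0,0,3,0,0.5])

```text
clock: 13.65
eef_pos: [526.8, 168.5, 144.2]
eef_rot: [3.142, 0.0, 1.918]
wrist_force: [3.2, 0.2, -3.8]
finger_gap: 59.5
finger_force: 55.0
```

```bash
python3 st.py
python3 - <<'E'
from m import *
i=info("top");p,d=manip.camera("top");C=cloud("top",d,i)
m=(np.hypot(C[...,0]-526,C[...,1]-169)<44)&(C[...,2]>80)&(C[...,2]<112);print(m.sum(),np.percentile(C[m][:,2],[10,50,90]))
d=np.load("pics/top0.npy");C=cloud("top",d,i);m=(np.hypot(C[...,0]-526,C[...,1]-169)<44)&(C[...,2]>80)&(C[...,2]<112);print(m.sum(),np.percentile(C[m][:,2],[10,50,90]))
E
```

```text
{'eef_pos': array([526.819, 168.543, 144.18 ]), 'eef_rot': array([3.142, 0.   , 1.918]), 'wrist_force': array([ 3.221,  0.201, -3.792]), 'moment': array([ 0.145, -0.792, -0.006])}
72 [86.99068767 92.96033415 97.9005747 ]
241 [ 87.23025271  92.77202301 105.48819723]
```

Free, and the pot has not moved. I'll draw it out.

Emit:
step_arm(series=[0.3,0,5,0,0.5,0,0,8,0,0.5,0,0,10,0,0.5,0,0,10,0,0.5,0,0,10,0,0.5,0,0,10,0,0.5,0,0,10,0,0.5,0,0,12,0,0.5,0,0,12,0,0.5,0,0,12,0,0.5,0,0,6,0,0.5,0,0,0,0,0.5,0,0,0,0,0.5])

```text
clock: 15.32
eef_pos: [527.0, 168.6, 248.5]
eef_rot: [-3.141, -0.0, 1.918]
wrist_force: [-0.4, 0.2, -1.5]
finger_gap: 59.3
finger_force: 55.0
```

```bash
python3 st.py
python3 - <<'E'
from m import *
i=info("scene");p,d=manip.camera("scene");cv2.imwrite("pics/scene2.png",cv2.resize(p[120:300,150:400],None,fx=3,fy=3))
E
```

```text
{'eef_pos': array([526.983, 168.584, 248.477]), 'eef_rot': array([-3.141, -0.   ,  1.918]), 'wrist_force': array([-0.398,  0.172, -1.513]), 'moment': array([-0.12 , -0.   , -0.064])}
```

View pics/scene2.png

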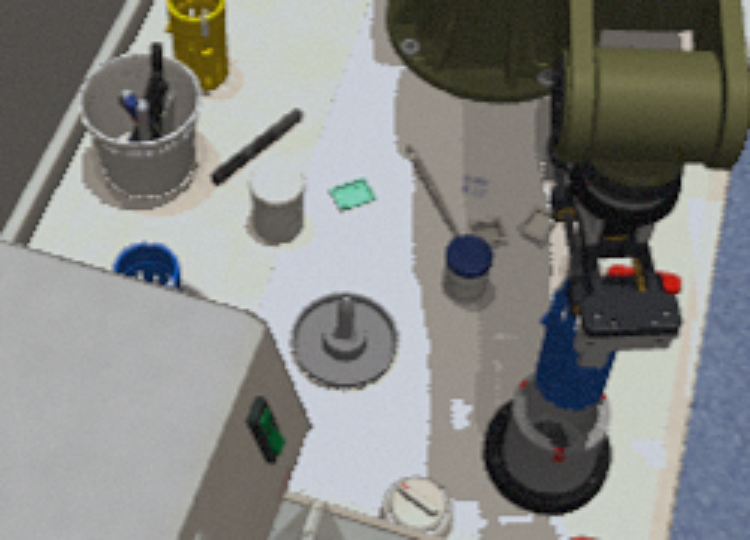

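The basket hangs clear with the pot still in its cradle, and the bare stand is at (345,340). I'll measure the post and the basket axis in the hand.

Run:
```python
from m import *
for n in("top","scene"):
    i=info(n);p,d=manip.camera(n);C=cloud(n,d,i);r=np.hypot(C[...,0]-463,C[...,1]+41.5)
    m=(r<60)&(C[...,2]>10)&(C[...,2]<20);q=C[m][:,:2].astype(np.float32)
    print(n,"rim",len(q),cv2.minEnclosingCircle(q),(q.min(0)+q.max(0))/2)
    m=(r<15)&(C[...,2]>30);q=C[m];print("post",len(q),q.mean(0),q[:,2].max(), q[q[:,2]>72].mean(0))
    m=(np.hypot(C[...,0]-527,C[...,1]-169)<45)&(C[...,2]>145)&(C[...,2]<205);q=C[m];print("held",len(q),np.percentile(q,2,0),np.percentile(q,98,0))
# held basket floor/sleeve in wrist
i=info("wrist");p,d=manip.camera("wrist");cv2.imwrite("pics/w4.png",p)
h=cv2.cvtColor(p,cv2.COLOR_BGR2HSV);m=((h[...,0]>100)&(h[...,0]<128)&(h[...,1]>120)).astype(np.uint8)
m[:,:195]=0;m[:,325:]=0
cs=max(cv2.findContours(m,0,2)[0],key=cv2.contourArea)
pts=[onz(i,"wrist",*q[0],248.5-129+135)[:2] for q in cs]
pts=np.array(pts,np.float32);print(cv2.minEnclosingCircle(pts),pts.min(0),pts.max(0))
```

```text
top rim 140 ((462.9171447753906, -41.748905181884766), 52.01506805419922) [461.6926   -42.313465]
post 26 [460.78403899 -41.85138636  64.82762694] 82.33768393456694 [461.85939262 -42.35898024  75.72338732]
held 23 [512.5382822  137.9816335  145.60673674] [539.68377905 147.12346458 203.37472937]
scene rim 256 ((467.0445861816406, -47.7765007019043), 53.930301666259766) [468.06293 -45.28176]
post 67 [471.48854791 -44.45017404  59.36235639] 86.82058679064244 [469.66851707 -45.00905711  78.88729134]
held 309 [501.46046144 138.48325296 145.82205762] [557.76994212 195.43549629 204.05084687]
((524.8220825195312, 179.67642211914062), 37.30601119995117) [496.45444 143.00438] [556.9656 215.8397]
```

Emit:
step_arm(series=[-5,-15,0,0,0.5,-9,-31,0,0,0.5,-10,-33,0,0,0.5,-10,-33,0,0,0.5,-10,-33,0,0,0.5,-10,-33,-5,0,0.5,-6.5,-22,-10,0,0.5,-3.2,-10.3,-15,0,0.5,0,0,-10,0,0.5,0,0,0,0,0.5])

```text
clock: 16.77
eef_pos: [463.2, -41.2, 208.1]
eef_rot: [-3.14, -0.001, 1.918]
wrist_force: [-0.1, -0.5, -3.0]
finger_gap: 59.4
finger_force: 55.0
```

```bash
python3 st.py
python3 - <<'E'
from m import *
p,d=manip.camera("wrist");a=p[150:290,190:330];s,_=manip.camera("scene");b=s[150:290,190:330]
cv2.imwrite("pics/w5.png",cv2.resize(np.hstack([a,b]),None,fx=2.8,fy=2.8))
E
```

```text
{'eef_pos': array([463.238, -41.172, 208.147]), 'eef_rot': array([-3.140e+00, -1.000e-03,  1.918e+00]), 'wrist_force': array([-0.084, -0.456, -2.966]), 'moment': array([-0.037, -0.003, -0.037])}
```

View pics/w5.png

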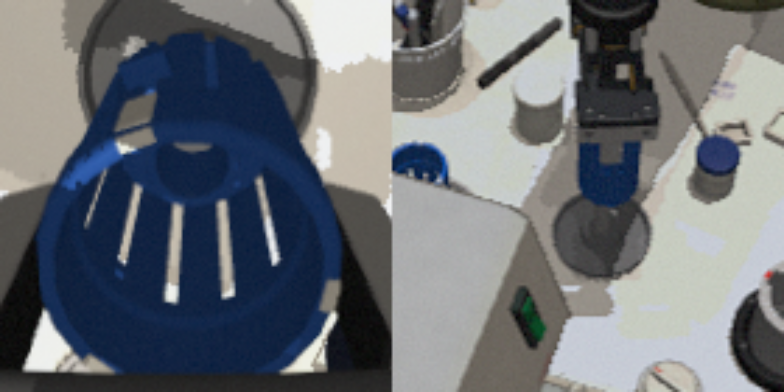

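The basket hangs upright over the stand in both views. I'll lower it onto the post in small steps.

Emit:
step_arm(series=[0,-0.4,-6,0,0.5,0,0,-6,0,0.5,0,0,-5,0,0.5,0,0,-5,0,0.5,0,0,-5,0,0.5,0,0,-3,0,0.5,0,0,0,0,0.5])

```text
clock: 17.75
eef_pos: [463.5, -42.2, 178.9]
eef_rot: [3.141, 0.0, 1.918]
wrist_force: [1.0, 0.4, -2.2]
finger_gap: 59.5
finger_force: 55.0
```

```bash
python3 st.py
```

```text
{'eef_pos': array([463.526, -42.164, 178.891]), 'eef_rot': array([3.141, 0.   , 1.918]), 'wrist_force': array([ 1.036,  0.388, -2.223]), 'moment': array([-0.247, -0.181, -0.054])}
```

Emit:
step_arm(series=[0,0,-6,0,0.5,0,0,-8,0,0.5,0,0,-8,0,0.5,0,0,-8,0,0.5,0,0,-6,0,0.5,0,0,-5,0,0.5,0,0,-3,0,0.5,0,0,0,0,0.5])

```text
clock: 18.75
eef_pos: [464.2, -42.5, 134.7]
eef_rot: [3.14, 0.002, 1.918]
wrist_force: [8.3, -4.0, -4.8]
finger_gap: 59.2
finger_force: 55.0
```

```bash
python3 st.py
```

```text
{'eef_pos': array([464.216, -42.498, 134.747]), 'eef_rot': array([3.140e+00, 2.000e-03, 1.918e+00]), 'wrist_force': array([ 8.337, -3.969, -4.768]), 'moment': array([-1.126, -2.025, -0.025])}
```

Lateral force is building, so I'll shift slightly with it and lower to seat.

Emit:
step_arm(series=[0.8,-0.5,0,0,0.5,0.4,-0.2,-1,0,0.5,0,0,-1,0,0.5,0,0,-1,0,0.5,0,0,-1,0,0.5,0,0,0,0,0.5])

```text
clock: 19.5
eef_pos: [464.8, -42.8, 130.9]
eef_rot: [3.141, 0.0, 1.918]
wrist_force: [5.1, -2.9, -0.5]
finger_gap: 59.5
finger_force: 55.0
```

```bash
python3 st.py
```

```text
{'eef_pos': array([464.758, -42.85 , 130.852]), 'eef_rot': array([3.141, 0.   , 1.918]), 'wrist_force': array([ 5.081, -2.881, -0.5  ]), 'moment': array([-0.786, -1.071,  0.018])}
```

Emit:
step_arm(series=[0.3,-0.2,-1,0,0.5,0,0,-0.7,0,0.5,0,0,0,0,0.5])

```text
clock: 19.88
eef_pos: [465.2, -43.2, 130.2]
eef_rot: [3.141, 0.001, 1.918]
wrist_force: [-0.7, -3.3, 12.4]
finger_gap: 59.5
finger_force: 55.0
```

```bash
python3 st.py
```

```text
{'eef_pos': array([465.154, -43.161, 130.166]), 'eef_rot': array([3.141e+00, 1.000e-03, 1.918e+00]), 'wrist_force': array([-0.652, -3.28 , 12.425]), 'moment': array([-0.809,  0.352,  0.018])}
```

It has seated (+12 N). I'll release, rise and move clear.

Emit:
step_arm(series=[0,0,0.5,0,0.4,0,0,0,0,0.2,0,0,0,0,0,0,0,0,0,0,0,0,0,0,0,0,0,10,0,0,0,0,20,0,0,0,0,30,0,0,0,0,35,0,0,0,0,35,0,0,0,20,0,0,0,0,45,0,0,0,0,45,0,0,0,0,45,0,0,0,0,45,0,0,0,0,45,0,0,0,0,20,0,0,0,0,0,0,0,0])

```text
clock: 22.12
eef_pos: [464.8, 222.4, 259.9]
eef_rot: [-3.141, 0.0, 1.919]
wrist_force: [0.0, 0.2, -0.9]
finger_gap: 93.9
finger_force: 0.0
```

Run:
```python
from m import *
i=info("top");p,d=manip.camera("top");C=cloud("top",d,i)
for nm,c,z0,z1,r in[("basket",(463,-42),128,145,45),("drained",(510,-220),110,127,45),("collar",(525,169),86,100,50),("cup",(614,-141),142,165,60),("jarw",(343,-147),65,80,40),("jarb",(363,55),52,70,40),("timer",(616,70),35,60,45)]:
    m=(np.hypot(C[...,0]-c[0],C[...,1]-c[1])<r)&(C[...,2]>z0)&(C[...,2]<z1);q=C[m]
    if len(q)<3: print(nm,len(q));continue
    cc,rr=cv2.minEnclosingCircle(q[:,:2].astype(np.float32));print(nm,len(q),np.round(cc,1),round(rr,1),"zmed",np.median(q[:,2]).round(1),q[:,2].max().round(1))
cv2.imwrite("pics/top9.png",cv2.resize(p[110:260,150:350],None,fx=4,fy=4,interpolation=cv2.INTER_CUBIC))
```

```text
basket 94 [462.2 -41. ] 31.3 zmed 135.3 142.2
drained 92 [ 509.  -218.8] 31.3 zmed 117.0 124.0
collar 217 [525.9 170.8] 43.4 zmed 92.3 98.1
cup 149 [ 617.9 -140.9] 56.4 zmed 150.1 164.8
jarw 221 [ 343.4 -147.3] 27.5 zmed 70.8 79.3
jarb 160 [363.4  54. ] 23.3 zmed 58.8 66.9
timer 53 [617.6  70.7] 22.7 zmed 40.7 53.3
```

View pics/top9.png

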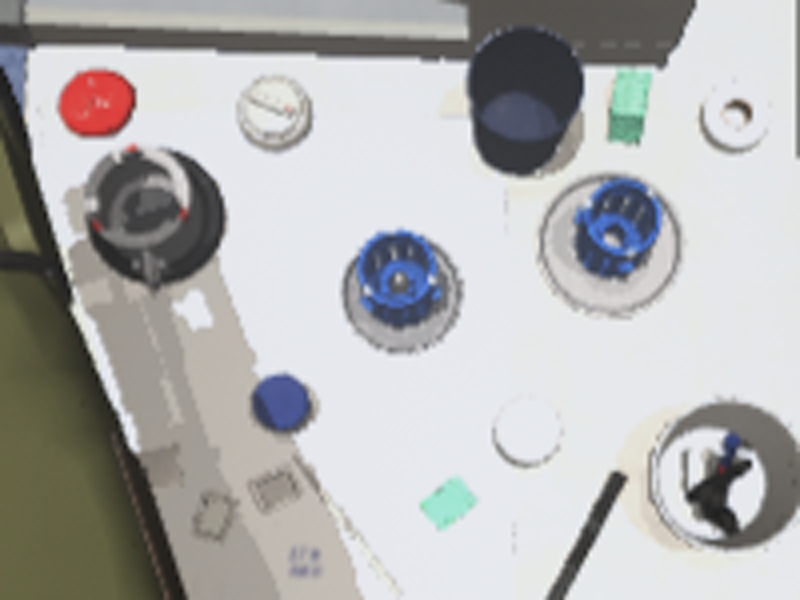

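The picture shows the freed basket home on the post at (400,275), the drained one upright in the dish at (617,228), and the pot in its cradle at (140,205). The bystanders have not moved.

```bash
python3 -c "
from cell import manip
print(manip.sign_off())"
```

```text
the job is handed in; nothing more can be done
None
```

I handed the job in at about 22 s of the 67 s allowed: the drained basket stands upright in the dish, the freed basket sits home on the drip stand and the pot is still in its cradle. `sign_off()` gave no verdict, so this rests on my last camera check.

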